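# Draw back a grease gun's plunger for loading

### The arm

A 6-joint arm with a two-finger parallel gripper is mounted at the origin on the work surface. World frame = base frame: x ahead of the robot, y to its left, z up, the work surface at z = 0. Lengths are in m, angles in rad, forces in N, time in s.
With the tool pointing down it reaches from about 0.35 to 0.85 m from the base axis. Payload 8.1 kg.
Tool frame: the origin (TCP) lies at the very end of the fingers, on their centre line; the grasp point (between the pads) lies ctrl.grasp_offset behind it (ctrl.grasp_offset is the distance from the TCP to the grasp point, in m); y points along the fingers, z is the direction in which the jaws open and shut, and the axes are right-handed (so a half turn about y gives the same grasp; the last joint's range is limited). The gripper opens to 85 mm and grips with 20 to 120 N. Pads are 22 mm wide; open, the fingers measure 114 mm over their backs; the gripper's body (76 mm by 85 mm) begins 54 mm behind the grasp point. The pads swing forward as they close: fully open they stand 13 mm farther back than shut.
Start: joints at [-0.085, 0.13, 1.488, -0, 1.523, -0.085], TCP at [0.6, 0, 0.231] pointing down, gripper open.
Joint ranges: [-2.96, 2.96], [-0.89, 2.26], [0.02, 2.5], [-1.34, 4.48], [0, 2.73], [-2.66, 2.66]. Speed limits (rad/s): [2.39, 2.39, 2.79, 3.14, 3.14, 3.14].

### API

Orientations are given as a rotation vector (axis times angle).
In Python, from station import ctrl gives the robot as it stands. The module is installed in compiled form; this text tells all that it offers. Calls block until the motion is done:
- ctrl.reach(position, orientation): joint-space move of the TCP to a pose.
- ctrl.move_linear(position, rot=None, velocity=0.15): straight line of the TCP; rot=None keeps the orientation; velocity is the mean speed in m/s.
- ctrl.move_joints(angles): joint-space move.
- ctrl.release() and ctrl.grasp(effort=None): open the fingers fully, or close them until they stop; effort is the grip in N (None keeps the last).
- ctrl.pause(seconds).
- ctrl.ik(position, orientation): joint angles nearest the present ones, or None.
- ctrl.get_obs(): the state.
- ctrl.get_image(name): name is "scene" or "side" or "wrist"; returns the picture (400x640x3 uint8, blue, green, red); there is no depth.
- ctrl.camera_model(name): a dict with "fx", "fy", "cx", "cy" (pixels), "R" (3x3) and "t" (3): a world point X has camera coordinates R X + t; the wrist camera has in their place "T_tool_cam" (4x4, takes a point from camera to tool coordinates, whose origin is the TCP and whose axes are the tool frame's). Camera axes: x right, y down, z forward; pixel columns grow to the right and rows downward; lengths in m; the calibration is good to about 2 mm. A picture is of the moment at which its call begins: read the wrist's pose just before it. camera_model takes no time and is no camera call.
A pose or a line that the arm cannot do raises ctrl.IKError and nothing moves.
- ctrl.hand_in(): hands the job in, once; it reports no verdict.
Trained networks look in the newest picture that a camera, given by its name, has taken for a name from the list of things; names that differ only in an ending like _2 or _b are one class to them, and where a whole thing is asked for, a point or a joint stands for the part that bears it (a point fixed in the world has none). Each returns a list of dicts, best first, with "confidence" (0 to 1); they miss things now and then, are a little off and sometimes report something else, mostly with a low value. They report only what shows in the picture. A call takes as long as a camera call. They do not tell look-alikes from the thing itself.
- ctrl.look_for(camera, query): "xyz" ([x, y, z] in m, in world coordinates, good to about 4 mm: the middle of the surface that is visible of it).
The state is a dict: "time": time; "joints": joint angles; "joint_velocities": joint speeds; "joint_efforts": joint torques, N m; "tool_pos": TCP position; "tcp_rot": TCP orientation; "wrist_force": force on the tool from outside, world axes, zero at the start; "ft_torque": the same for the moment, N m; "width": finger opening in m.
Only numpy, scipy, OpenCV 4.12 (cv2) and the standard library are available. Lean on these libraries where they do the work, as an engineer would, in place of code of your own. Each camera call takes 0.05 s, during which the arm holds its last target.

### The job

Get the grease gun ready for its new cartridge: lay the barrel down in the V-shaped loading cradle bolted to the bench (do not drop it), with its T handle out through the slotted plate, and let go of it. Then take the T handle and pull the plunger rod straight out against its spring until the black ring on the rod has just come clear of the brass bush on the end cap, and finish while still holding it there; leave the other things on the bench where they are.

Things in the scene. Friction and masses are not known exactly. Their poses are not given: they have to be found in the camera images.
- gun_mid (a point): Grease gun: grey steel barrel, 40 mm diameter, head unscrewed, lying on the bench, loose, about 0.5 kg; does not roll. Point on its axis at mid-length (near the balance), 23 mm above the bench at the start. x along the axis to the T handle, z up. Bare barrel to grip from -60 to +50 mm along x; hexagonal collar (46 across flats) from -79 to -63; open mouth at -89.
- bush_end (a point): Outer end of the gun's brass bush, where the rod comes out: on the axis, +95 mm along x from gun_mid, axes as gun_mid. The bush is 14 mm in diameter and 14 long, on the hexagonal end cap (46 across flats, from +57 to +81 mm along x from gun_mid). Then come the bright 8 mm plunger rod and its black T handle.
- handle_hub (a point): Centre of the T handle's black hub, on the axis, +120 mm from gun_mid with the rod home; axes as gun_mid. Hub 16 mm diameter, 15 mm either way along x; behind it the cross bar, level, square to the rod, 12 mm thick, 64 long, its centre +21 mm along x from here, end cap at +30. The hub can be pinched across from above, fingers between slotted plate and cross bar.
- plunger (a joint): How far the rod is drawn out of the barrel, m: 0 home (held there by its spring), 0.11 hard stop. The spring pulls back with 4 N at 0 and 80 N/m more (10 N at 0.075); let go, the rod springs home. The mark is a black ring 6 mm wide round the bright rod, hidden at home: it starts out of the brass bush at 0.069 and is just wholly out at 0.075.
- cradle_seat (a point): Loading cradle, fixed: steel base 172 x 90 x 8 mm with two 90-degree V saddles and a slotted upright plate. Point where gun_mid belongs: on the V's axis, 60 mm above the bench; x along the V to the plate, z up. Saddles 12 mm wide at +35 and -42 mm along x, about 56 mm across the mouth, tops just below the axis; between them the barrel is free to grip.
- cradle_slot (a point): Middle of the cradle's slotted plate, on the V's axis, +89.5 mm along x from cradle_seat, same axes. Plate 5 mm thick, 74 wide; slot 22 wide, open at the top, floor 16 mm below the axis, flared lips up to 27 above it. Cap goes inside, bush and rod in the slot, T handle outside. Laid so, the gun slides about 6 mm when pulled until the cap bears on the plate, which takes the pull.
- cradle: The same cradle; origin at the bench, 60 mm under cradle_seat, same axes.
- cartridge: bystander: grease cartridge, an upright cardboard tube with metal lid, 38 mm across and 131 tall; origin at the centre of its foot
- pump_head: bystander: the gun's unscrewed pump head, lying: hex ring, block, 85 mm thin steel spout along its own +x, lever beside it; about 205 x 80 x 50 mm overall; origin on the bench under the hex ring's open end
- wrench: bystander: steel spanner 190 mm long, flat on the bench; origin under its middle
- screwdriver: bystander: screwdriver 200 mm long, lying; origin under its middle
- sprocket: bystander: steel chain sprocket lying flat, 125 mm across, 9 thick; origin under its centre
- mug: bystander: white mug 80 mm across, 92 tall; origin at the centre of its foot
- tyre_pump: bystander: slim aluminium tyre pump with a wooden T handle, lying, 26 mm thick, 275 long (not the grease gun, which is thicker and shorter); origin under the middle of its tube
- carburettor: bystander: small aluminium carburettor, 55 x 50 x 94 mm; origin at the centre of its foot
Not all that is in view belongs to the job. Leave any purple look-alike of the part that bears gun_mid alone. Leave any green look-alike of the cradle alone.

How it is judged:
On the way, in this order (a step that is already met when the one before it is completed fails the run):
1. the gun lies in the cradle, T handle out through the slotted plate, rod home, and has been let go (x of gun_mid in the frame of cradle_seat between -0.014 and 0.01 m and y of gun_mid in the frame of cradle_seat between -0.006 and 0.006 m and z of gun_mid in the frame of cradle_seat between -0.006 and 0.006 m and angle between the x axis of gun_mid and the x axis of cradle_seat, either way round below 0.09 rad and x of handle_hub in the frame of cradle_seat above 0.08 m and value of joint plunger below 0.012 m and contact force between each of the fingers, the arm and gun below 0.2 N), for 0.2 s.
2. the fingers hold the plunger drawn out to its mark, the gun still in the cradle (x of gun_mid in the frame of cradle_seat between -0.014 and 0.01 m and y of gun_mid in the frame of cradle_seat between -0.006 and 0.006 m and z of gun_mid in the frame of cradle_seat between -0.006 and 0.006 m and angle between the x axis of gun_mid and the x axis of cradle_seat, either way round below 0.09 rad and x of handle_hub in the frame of cradle_seat above 0.08 m and value of joint plunger between 0.072 and 0.088 m and contact force between the fingers and plunger above 2 N and contact force between plunger and cradle below 1 N), for 0.3 s.
At the end, for the whole second after the job is handed in: Gun in the cradle the right way round (within 6 mm of the V axis up and sideways, -14 to +10 mm along it, 0.09 rad), and the fingers hold the plunger still, drawn out 72 to 88 mm (black ring out, at most 13 mm past), with over 2 N of finger contact, not propped on the cradle (all of step 2 and velocity of joint plunger between -0.01 and 0.01 m/s and linear speed of gun below 0.02 m/s); the arm keeps its last pose, push and grip.
It fails at once if the gun is dropped: it moves faster than 0.5 m/s with nothing gripping it (linear speed of gun above 0.5 m/s and contact force between the fingers and gun below 0.05 N).
It fails at once if one of the other things on the bench is moved more than 30 mm (distance of any of cartridge, pump_head, wrench, screwdriver, sprocket, mug, tyre_pump, carburettor from where it was at the start of the episode above 0.03 m).
It also fails if it takes over 48 s, if anything falls off the work surface, if the arm or the gripper's body presses on something with over 40 N, if the wrist force passes 120 N, or if a joint passes its speed limit or range.

## Working session

There is one attempt and no reset: what is moved stays moved. The work goes in short steps, each a Python script; the robot and the scene stay as the last script left them, time stands still between calls to the robot, and variables do not carry over. Pictures are saved under pics/ and viewed, and the job is handed in when it is done.

```bash
mkdir -p pics
python3 - <<'E'
from station import ctrl
import cv2, numpy as np
o=ctrl.get_obs(); print(o, ctrl.grasp_offset)
for n in ("scene","side"):
    cv2.imwrite(f"pics/{n}0.png",ctrl.get_image(n))
    for q in ("gun_mid","bush_end","handle_hub","cradle","cradle_slot","cradle_seat"):
        try: print(n,q,[(np.round(d["xyz"],3).tolist(),round(d["confidence"],2)) for d in ctrl.look_for(n,q)][:4])
        except Exception as e: print(n,q,repr(e))
for n in ("scene","side","wrist"): print(n,ctrl.camera_model(n))
print(ctrl.get_obs()["time"])
E
```

```text
{'time': 0.0, 'joints': array([-8.53891931e-02,  1.31186054e-01,  1.48927291e+00, -9.95916445e-06,
        1.52300391e+00, -8.53754762e-02]), 'joint_velocities': array([ 0.00039475, -0.00035194,  0.00072993,  0.00154478,  0.00104485,
       -0.00042937]), 'joint_efforts': array([-1.90700346e-03, -5.69404185e+01, -5.00557995e+01, -2.19391650e-04,
        1.44415747e-02,  7.24149572e-05]), 'tool_pos': array([5.99449711e-01, 7.22874202e-05, 2.30233069e-01]), 'tcp_rot': array([-1.21045584,  1.21065274, -1.20821716]), 'wrist_force': array([ 0.314364  , -0.29910107, -0.13657943]), 'ft_torque': array([-0.03630724, -0.00320191, -0.03321178]), 'width': 0.08548619241502528} 0.0187
scene gun_mid [([0.475, -0.323, 0.035], 0.88), ([0.262, -0.293, 0.034], 0.67)]
scene bush_end [([0.478, -0.321, 0.033], 0.72), ([0.264, -0.293, 0.038], 0.57)]
scene handle_hub [([0.466, -0.431, 0.027], 0.68), ([0.326, -0.201, 0.028], 0.42), ([0.615, 0.061, 0.008], 0.4)]
scene cradle [([0.197, 0.228, 0.016], 0.86), ([0.616, 0.059, 0.011], 0.84)]
scene cradle_slot [([0.199, 0.226, 0.019], 0.81), ([0.616, 0.061, 0.01], 
[... 1066 characters left out ...]
24, 'cy': 199.20343309914372, 'R': array([[-0.96604416, -0.25766875,  0.0191181 ],
       [-0.16360846,  0.55276897, -0.81711611],
       [ 0.19997739, -0.79249813, -0.57615602]]), 't': array([0.48517468, 0.15883759, 1.01996343])}
wrist {'fx': 331.20175435347755, 'fy': 331.20175435347755, 'cx': 324.1804306727709, 'cy': 195.75999262191002, 'T_tool_cam': array([[ 2.91147790e-04,  9.64889817e-01,  2.62654822e-01,
        -6.55089458e-02],
       [ 8.47220028e-04, -2.62654977e-01,  9.64889447e-01,
        -1.43238544e-01],
       [ 9.99999599e-01, -5.83990047e-05, -8.93945395e-04,
         1.57494577e-04],
       [ 0.00000000e+00,  0.00000000e+00,  0.00000000e+00,
         1.00000000e+00]])}
0.7
```

View pics/scene0.png

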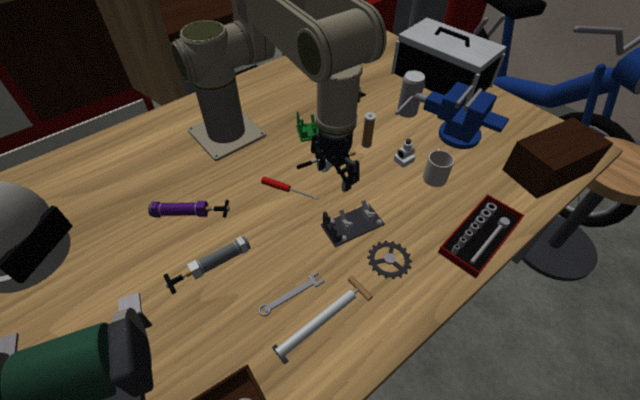

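View pics/side0.png

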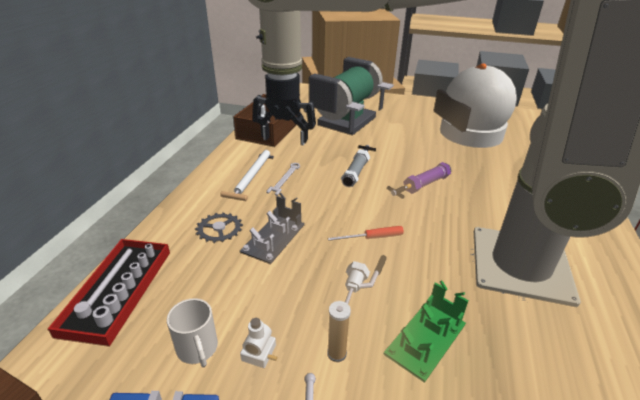

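```bash
cat > h.py <<'E'
from station import ctrl
import cv2, numpy as np
from scipy.spatial.transform import Rotation as Ro
def down(a):
    x=np.array([np.cos(a),np.sin(a),0]);y=np.array([0,0,-1.]);z=np.cross(x,y)
    return Ro.from_matrix(np.c_[x,y,z]).as_rotvec()
def wcam():
    o=ctrl.get_obs();m=ctrl.camera_model("wrist")
    T=np.eye(4);T[:3,:3]=Ro.from_rotvec(o["tcp_rot"]).as_matrix();T[:3,3]=o["tool_pos"]
    W=T@np.array(m["T_tool_cam"]);return m,W
def cam(n):
    if n=="wrist": return wcam()
    m=ctrl.camera_model(n);W=np.eye(4);W[:3,:3]=m["R"].T;W[:3,3]=-m["R"].T@m["t"];return m,W
def px2z(c,u,v,z):
    m,W=c;d=W[:3,:3]@np.array([(u-m["cx"])/m["fx"],(v-m["cy"])/m["fy"],1]);p=W[:3,3]
    return p+d*(z-p[2])/d[2]
def proj(c,X):
    m,W=c;q=W[:3,:3].T@(np.asarray(X)-W[:3,3]);return np.array([m["fx"]*q[0]/q[2]+m["cx"],m["fy"]*q[1]/q[2]+m["cy"]])
def snap(n,f):
    c=cam(n);im=ctrl.get_image(n);cv2.imwrite(f"pics/{f}.png",im);np.savez(f"pics/{f}.npz",W=c[1]);return c,im
def saved(n,f): return ctrl.camera_model(n),np.load(f"pics/{f}.npz")["W"]
def lf(n,q): return [(np.round(d["xyz"],3).tolist(),round(d["confidence"],2)) for d in ctrl.look_for(n,q)][:4]
E
python3 - <<'E'
from h import *
o=ctrl.get_obs();print(Ro.from_rotvec(o["tcp_rot"]).as_matrix().round(2))
for nm,p in (("g",[0.47,-0.27]),("c",[0.61,0.07])):
  for a in (0,np.pi/2,-np.pi/2,0.05,np.pi): print(nm,a,ctrl.ik(p+[0.06],down(a)))
E
```

```text
[[ 0.  0.  1.]
 [-1. -0.  0.]
 [ 0. -1.  0.]]
g 0 [-0.61603463  0.12743435  1.81712871  0.          1.1970296  -2.18683096]
g 1.5707963267948966 [-0.61603463  0.12743435  1.81712871  0.          1.1970296   2.52555802]
g -1.5707963267948966 [-0.61603463  0.12743435  1.81712871  0.          1.1970296  -0.61603463]
g 0.05 [-6.16034633e-01  1.27434345e-01  1.81712871e+00 -4.44089210e-16
  1.19702960e+00 -2.23683096e+00]
g 3.141592653589793 [-6.16034633e-01  1.27434345e-01  1.81712871e+00 -4.44089210e-16
  1.19702960e+00  9.54761694e-01]
c 0 [ 0.03077021  0.30791365  1.60770703  0.          1.22597197 -1.54002612]
c 1.5707963267948966 None
c -1.5707963267948966 [0.03077021 0.30791365 1.60770703 0.         1.22597197 0.03077021]
c 0.05 [ 3.07702068e-02  3.07913655e-01  1.60770703e+00 -4.44089210e-16
  1.22597197e+00 -1.59002612e+00]
c 3.141592653589793 [ 3.07702068e-02  3.07913655e-01  1.60770703e+00 -4.44089210e-16
  1.22597197e+00  1.60156653e+00]
```

Run:
```python
from h import *
ctrl.move_linear([0.61,0.05,0.27],velocity=0.2); snap("wrist","wc1")
for q in ("cradle","cradle_seat","cradle_slot"): print(q,lf("wrist",q))
ctrl.reach([0.47,-0.28,0.27],down(-np.pi/2)); snap("wrist","wg1")
for q in ("gun_mid","bush_end","handle_hub"): print(q,lf("wrist",q))
print(ctrl.get_obs()["time"])
```

```text
cradle [([0.613, 0.072, 0.006], 0.72)]
cradle_seat [([0.612, 0.072, 0.005], 0.56)]
cradle_slot [([0.613, 0.076, 0.007], 0.69)]
gun_mid [([0.265, -0.284, 0.038], 0.84), ([0.464, -0.303, 0.04], 0.63), ([0.675, -0.188, 0.004], 0.23)]
bush_end [([0.47, -0.303, 0.037], 0.95), ([0.267, -0.284, 0.035], 0.92)]
handle_hub [([0.327, -0.2, 0.03], 0.93), ([0.454, -0.436, 0.028], 0.72)]
2.9083
```

View pics/wc1.png

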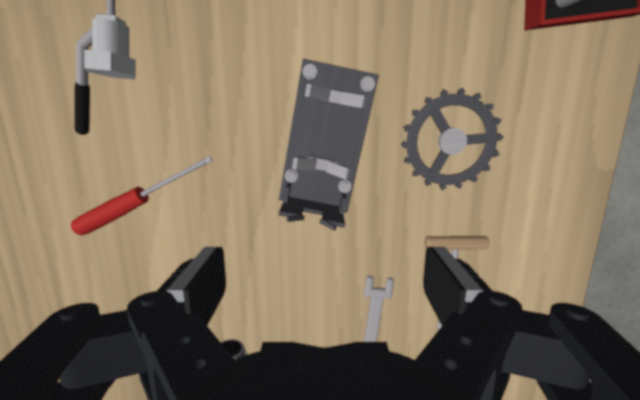

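View pics/wg1.png

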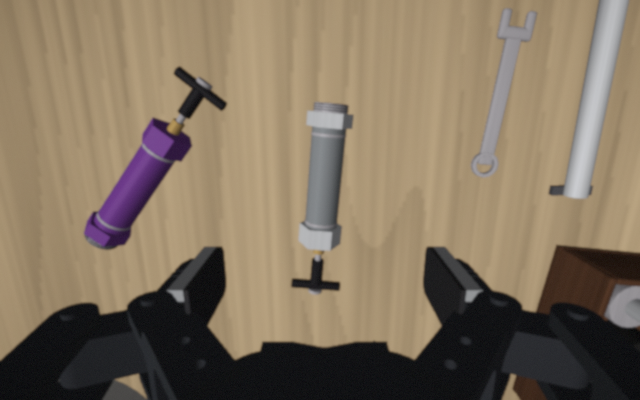

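Run:
```python
import cv2
a=cv2.imread("pics/wc1.png")[45:245,260:400]; cv2.imwrite("pics/wc1z.png",cv2.resize(a,None,fx=3,fy=3,interpolation=cv2.INTER_CUBIC))
b=cv2.imread("pics/wg1.png")[95:300,250:390]; cv2.imwrite("pics/wg1z.png",cv2.resize(b,None,fx=2.9,fy=2.9,interpolation=cv2.INTER_CUBIC))
```

```text
(no output)
```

View pics/wc1z.png

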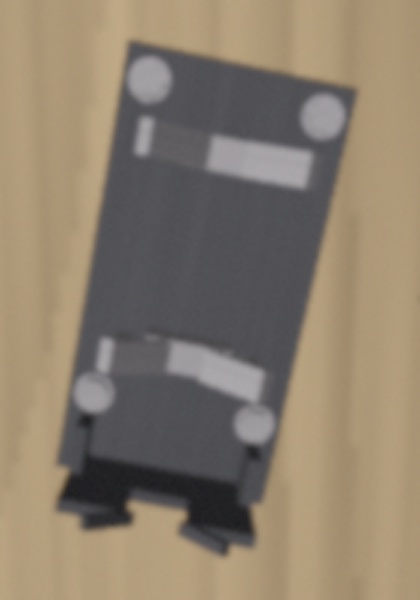

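View pics/wg1z.png

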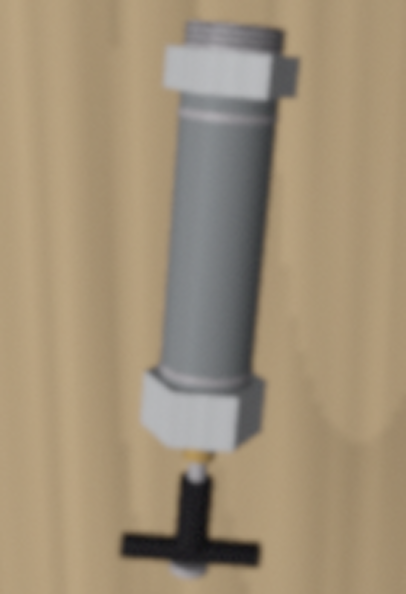

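Run:
```python
from h import *
c=saved("wrist","wc1")
P=lambda x,y,z: px2z(c,260+x/3,45+y/3,z)
base=[P(129,40,.008),P(357,90,.008),P(262,503,.008),P(60,465,.008)]
for b in base: print(b.round(4))
print("widths",[np.linalg.norm(base[i]-base[(i+1)%4]).round(4) for i in range(4)])
ax=(base[2]+base[3]-base[0]-base[1])/2; print("ang",np.arctan2(ax[1],ax[0]))
ctr=sum(base)/4;print(ctr)
for nm,l,r in (("rear",(145,137),(309,170)),("front",(105,355),(264,387))):
    L=P(*l,.06);R=P(*r,.06);print(nm,((L+R)/2).round(4),np.linalg.norm(L-R))
g=saved("wrist","wg1")
G=lambda x,y,z: px2z(g,250+x/2.9,95+y/2.9,z)
# barrel silhouettes at axis height (approx)
for nm,l,r in (("near mouth",(180,125),(271,132)),("near cap",(164,358),(252,365))):
    L=G(*l,.023);R=G(*r,.023);print(nm,((L+R)/2).round(4),np.linalg.norm(L-R))
for nm,p,z in (("mouth c",(234,30),.04),("mouthline",(225,117),.043),("capline",(207,382),.043),("bush",(199,455),.028),("hubctr",(196,510),.031),("bar L",(124,545),.028),("bar R",(258,554),.028)):
    print(nm,G(*p,z).round(4))
```

```text
[0.5859 0.1674 0.008 ]
[0.6732 0.1496 0.008 ]
[ 0.6399 -0.0174  0.008 ]
[ 5.539e-01 -5.000e-04  8.000e-03]
widths [np.float64(0.0892), np.float64(0.1702), np.float64(0.0877), np.float64(0.1709)]
ang -1.763162637781241
[0.61323556 0.07475147 0.008     ]
rear [0.6219 0.1248 0.06  ] 0.056974643048601954
front [0.6073 0.0496 0.06  ] 0.05846737057554183
near mouth [ 0.4746 -0.2516  0.023 ] 0.03673535024423184
near cap [ 0.4674 -0.3508  0.023 ] 0.03792405506889069
mouth c [ 0.4775 -0.2134  0.04  ]
mouthline [ 0.4742 -0.2454  0.043 ]
capline [ 0.4671 -0.3526  0.043 ]
bush [ 0.4635 -0.3921  0.028 ]
hubctr [ 0.4621 -0.417   0.031 ]
bar L [ 0.4297 -0.4359  0.028 ]
bar R [ 0.4898 -0.4403  0.028 ]
```

Run:
```python
from h import *
a=-1.642; p=np.array([.4713,-.2966])
ctrl.reach([*p,0.10],down(a)); 
ctrl.move_linear([*p,0.007],velocity=0.12)
print(ctrl.get_obs()["wrist_force"])
ctrl.grasp(70); o=ctrl.get_obs(); print(o["width"],o["tool_pos"],o["wrist_force"])
ctrl.move_linear([*p,0.14],velocity=0.12); ctrl.pause(0.2)
o=ctrl.get_obs(); print(o["time"],o["width"],o["tool_pos"],o["wrist_force"],o["ft_torque"])
snap("wrist","wl1"); snap("side","sl1")
```

```text
[ 0.41525732  0.1075262  -0.9821627 ]
0.037814037381413076 [ 0.4715853  -0.29690971  0.00786717] [-2.28561532  1.30441854  5.88006054]
6.5083 0.0381960979133498 [ 0.47087233 -0.29630304  0.1391186 ] [ 0.59758792 -0.66097552 -5.44907105] [0.0772983  0.01648981 0.00219075]
```

View pics/wl1.png

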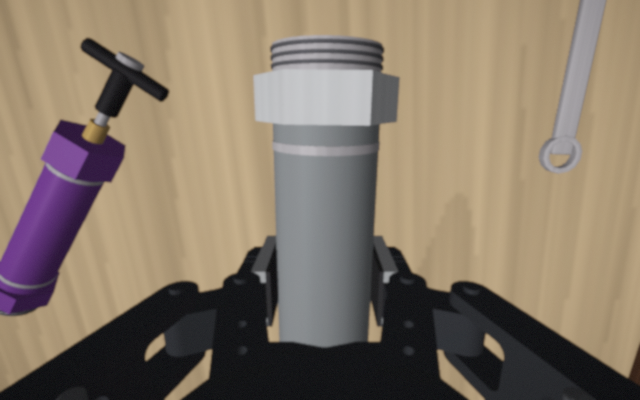

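View pics/sl1.png

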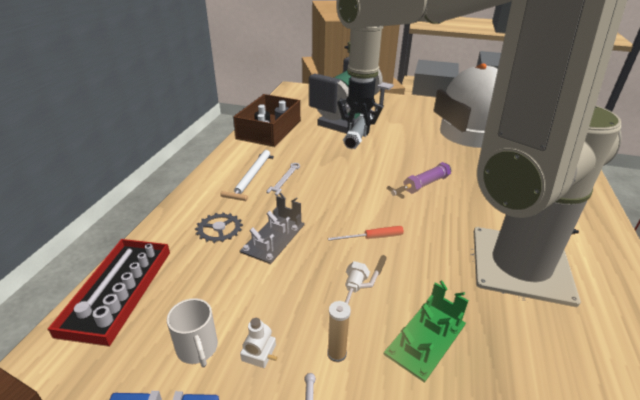

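Run:
```python
from h import *
c=saved("wrist","wl1"); o=ctrl.get_obs(); d=np.array([np.cos(-1.642),np.sin(-1.642),0]); n=np.array([-d[1],d[0],0])
for nm,u,v,z in (("collar back",315,73,.1772),("collar front",315,123,.1772),("line",326,148,.1742),("mouthtop",327,42,.1742),("L",275,200,.1542),("R",377,200,.1542),("L",279,330,.1542),("R",368,330,.1542)):
    p=px2z(c,u,v,z)-o["tool_pos"]; print(nm,(p@d).round(4),(p@n).round(4))
s=np.array([.6141,.082]);a=-1.763;d=np.array([np.cos(a),np.sin(a)])
print(s-.003*d, ctrl.ik([*(s-.003*d),.13],down(a)))
```

```text
collar back -0.075 -0.0028
collar front -0.0604 -0.0029
line -0.0523 0.0005
mouthtop -0.0841 0.0008
L -0.029 -0.0199
R -0.029 0.0211
L 0.032 -0.0205
R 0.0319 0.0196
[0.61467307 0.08494476] [0.05471917 0.25122823 1.5394344  0.         1.35093002 0.24692284]
```

Run:
```python
from h import *
s=np.array([.6141,.082]);a=-1.763;d=np.array([np.cos(a),np.sin(a)])
p=s-.0065*d
ctrl.move_linear([.471,-.296,.16],velocity=.15)
ctrl.move_linear([*p,.16],rot=down(a),velocity=.2); 
ctrl.move_linear([*p,.115],velocity=.12)
ctrl.pause(.2)
o=ctrl.get_obs(); print(o["time"],o["tool_pos"],o["wrist_force"],p)
for n in("wrist","scene","side"): snap(n,n[:2]+"a1")
im=[cv2.imread("pics/sca1.png")[150:270,270:430],cv2.imread("pics/sia1.png")[120:280,210:340]]
cv2.imwrite("pics/ab.png",np.hstack([cv2.resize(im[0],(480,360),interpolation=2),cv2.resize(im[1],(292,360),interpolation=2)]))
```

```text
9.8167 [0.61626516 0.08840236 0.116411  ] [ 0.29574547 -0.04812297 -4.97633065] [0.61534165 0.08838031]
```

View pics/wra1.png

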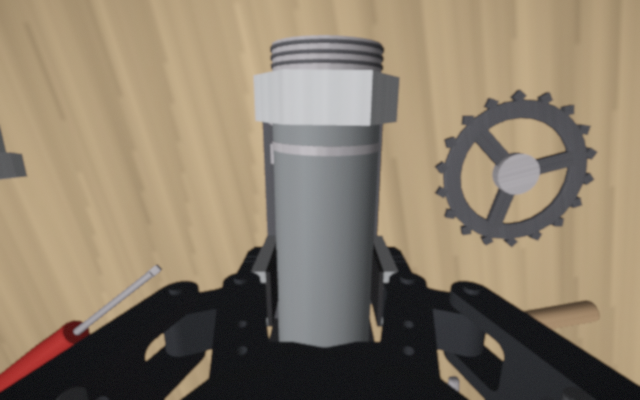

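View pics/ab.png

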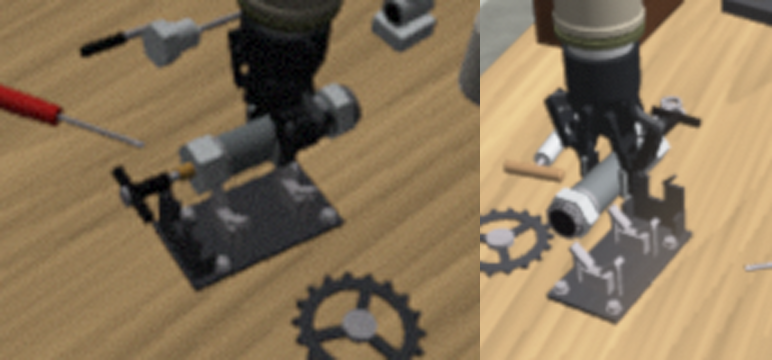

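Run:
```python
from h import *
c=saved("wrist","wra1")
s=np.array([.6141,.082,0]);a=-1.763;d=np.array([np.cos(a),np.sin(a),0]);n=np.array([-d[1],d[0],0])
im=cv2.imread("pics/wra1.png")
for x,y,z in [(-48,28,60),(-48,-28,60),(-36,28,60),(-36,-28,60),(-80,45,8),(-80,-45,8),(0,45,8),(0,-45,8)]:
    q=proj(c,s+d*x/1e3+n*y/1e3+np.array([0,0,z/1e3])); print((x,y,z),q.round(1)); 
    cv2.circle(im,tuple(q.round().astype(int).tolist()),1,(0,0,255),-1)
cv2.imwrite("pics/wra1z.png",cv2.resize(im[60:280,240:410],None,fx=2.7,fy=2.7,interpolation=2))
```

```text
(-48, 28, 60) [368.8 147.4]
(-48, -28, 60) [275.6 147.4]
(-36, 28, 60) [368.1 167.1]
(-36, -28, 60) [276.4 167.2]
(-80, 45, 8) [384.3  94.6]
(-80, -45, 8) [260.5  94.6]
(0, 45, 8) [379.5 200.3]
(0, -45, 8) [265.7 200.4]
```

View pics/wra1z.png

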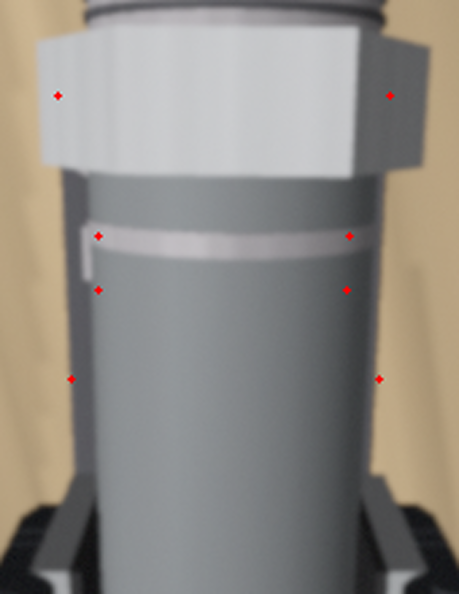

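Run:
```python
from h import *
s=np.array([.6134,.084]);a=-1.763;d=np.array([np.cos(a),np.sin(a)]);n=np.array([-d[1],d[0]])
p=s-.0065*d+np.array([-.0009,0])
for z in(.085,.060,.050,.0470,.0455,.0445,.0435,.0425):
    ctrl.move_linear([*p,z],velocity=.08 if z>.07 else .04); 
    o=ctrl.get_obs(); e=o["tool_pos"][:2]-s
    print(z,o["time"],o["tool_pos"].round(4),"along",(e@d).round(4),"lat",(e@n).round(4),o["wrist_force"].round(1),o["ft_torque"].round(2))
    if z==.06: snap("scene","b1"); snap("side","b2")
    f=o["wrist_force"]
    if z<.05 and f[2]>0: break
for i,nm in enumerate(("scene","side")): snap(nm,"b3"+nm)
im=[cv2.imread("pics/b3scene.png")[150:270,270:430],cv2.imread("pics/b3side.png")[120:280,210:340]]
cv2.imwrite("pics/b3.png",np.hstack([cv2.resize(im[0],(480,360),interpolation=2),cv2.resize(im[1],(292,360),interpolation=2)]))
```

```text
0.085 10.4917 [0.613  0.0904 0.084 ] along -0.0062 lat -0.0016 [ 0.6  0.6 -4.1] [ 0.05  0.02 -0.02]
0.06 11.2667 [0.6138 0.0904 0.0601] along -0.0064 lat -0.0008 [ 0.6  0.2 -4.6] [-0.03  0.02 -0.04]
0.05 11.7667 [0.6132 0.0903 0.0493] along -0.0062 lat -0.0014 [-0.4 -0.4 -5. ] [-0.   -0.04  0.04]
0.047 12.0167 [0.6137 0.0904 0.0469] along -0.0063 lat -0.0009 [-0.4 -0.3 -4.6] [ 0.08  0.02 -0.01]
0.0455 12.2667 [0.6143 0.0904 0.046 ] along -0.0064 lat -0.0004 [ 1.9 -0.5 -3.4] [-0.08 -0.22  0.01]
0.0445 12.5167 [0.6146 0.0904 0.0453] along -0.0065 lat 0.0 [ 1.9 -0.   0.5] [-0.1  -0.32  0.08]
```

View pics/b3.png

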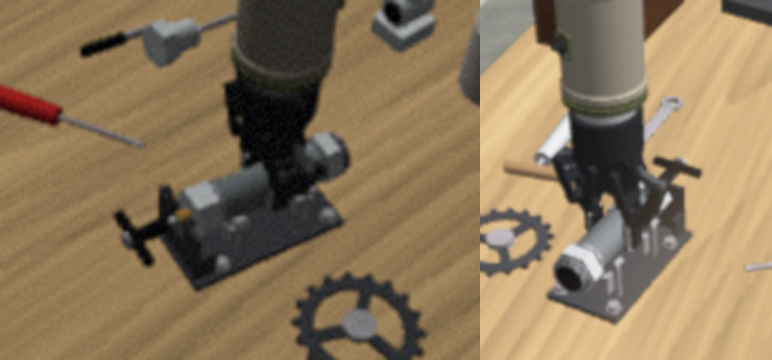

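Run:
```python
from h import *
o=ctrl.get_obs(); s=np.array([.6134,.084])
p=np.array([.6139,.0904])
ctrl.move_linear([*p,.0438],velocity=.02); o=ctrl.get_obs(); print(o["tool_pos"],o["wrist_force"].round(1))
ctrl.release(); ctrl.pause(.3); o=ctrl.get_obs(); print(o["tool_pos"],o["wrist_force"].round(1),o["width"])
ctrl.move_linear([*p,.16],velocity=.15)
a=-1.763
c,im=snap("wrist","r1")
for nm in("scene","side"): snap(nm,"r1"+nm)
im=[cv2.imread("pics/r1scene.png")[150:270,270:430],cv2.imread("pics/r1side.png")[120:280,210:340]]
cv2.imwrite("pics/r1b.png",np.hstack([cv2.resize(im[0],(480,360),interpolation=2),cv2.resize(im[1],(292,360),interpolation=2)]))
print(ctrl.get_obs()["time"])
```

```text
[0.61496874 0.09032681 0.04496256] [ 2.7 -0.5  5.7]
[0.61386816 0.09039466 0.04377827] [0.4 0.9 0.7] 0.08564048593773774
14.7667
```

View pics/r1.png

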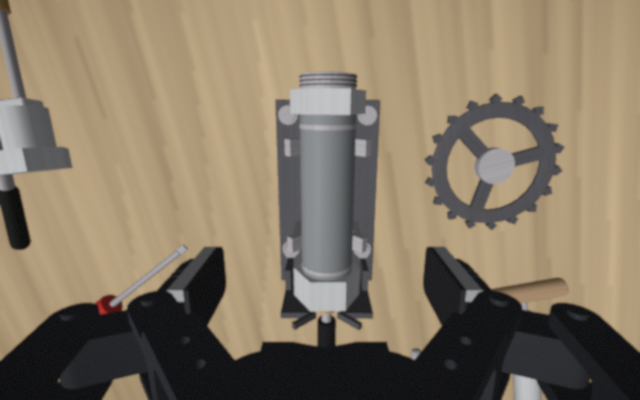

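View pics/r1b.png

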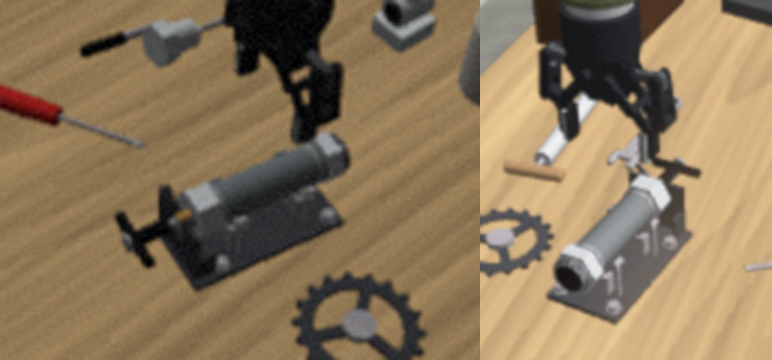

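Run:
```python
from h import *
s=np.array([.6137,.084]);a=-1.763;d=np.array([np.cos(a),np.sin(a)])
p=s+.165*d
ctrl.move_linear([*p,.16],velocity=.2); ctrl.pause(.2)
c,im=snap("wrist","h1"); o=ctrl.get_obs(); print(o["time"],o["tool_pos"])
cv2.imwrite("pics/h1z.png",cv2.resize(im[60:310,240:410],None,fx=2.4,fy=2.4,interpolation=2))
print(lf("wrist","handle_hub"),"exp",s+.117*d)
```

```text
16.025 [ 0.58233439 -0.07701238  0.15996107]
[([0.586, -0.047, 0.064], 0.76)] exp [ 0.59135037 -0.03084552]
```

View pics/h1z.png

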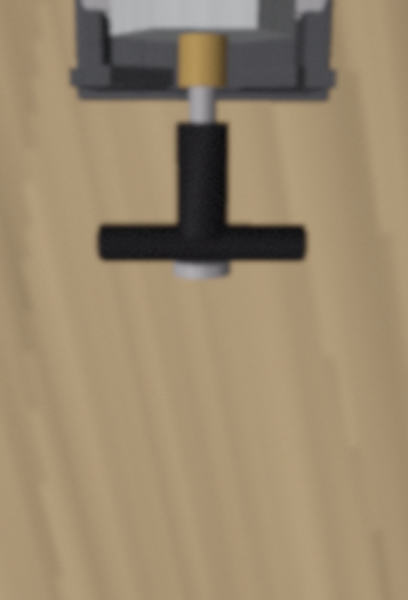

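Run:
```python
from h import *
c=saved("wrist","h1")
s=np.array([.6137,.084]);a=-1.763;d=np.array([np.cos(a),np.sin(a)]);n=np.array([-d[1],d[0]])
for nm,x,y,z in(("hub start",202,122,.068),("bar front",202,226,.066),("bar back",202,258,.062),("bush end",203,88,.067),("barL",98,242,.06),("barR",306,242,.06),("plate out top",202,92,.05)):
    e=px2z(c,240+x/2.4,60+y/2.4,z)[:2]-s; print(nm,(e@d).round(4),(e@n).round(4))
```

```text
hub start 0.1018 -0.0
bar front 0.132 0.0
bar back 0.1424 0.0
bush end 0.0925 0.0002
barL 0.1378 -0.032
barR 0.1377 0.0321
plate out top 0.0932 -0.0001
```

Run:
```python
from h import *
s=np.array([.6137,.084]);a=-1.763;d=np.array([np.cos(a),np.sin(a)]);n=np.array([-d[1],d[0]])
def rep(t):
    o=ctrl.get_obs();e=o["tool_pos"][:2]-s;f=o["wrist_force"]
    print(t,round(o["time"],2),"along",(e@d).round(4),"lat",(e@n).round(4),"z",o["tool_pos"][2].round(4),"w",round(o["width"],4),"F",(f[:2]@d).round(1),(f[:2]@n).round(1),f[2].round(1))
p=s+.118*d
ctrl.move_linear([*p,.11],velocity=.2)
ctrl.move_linear([*p,.041],velocity=.1); rep("down")
ctrl.grasp(100); rep("grasp")
ctrl.move_linear([*(p+.03*d),.041],velocity=.05); rep("30")
ctrl.move_linear([*(p+.06*d),.041],velocity=.05); rep("60")
ctrl.move_linear([*(p+.084*d),.041],velocity=.04); ctrl.pause(.3); rep("84")
c,im=snap("wrist","p1"); snap("scene","p1s"); snap("side","p1d")
cv2.imwrite("pics/p1z.png",cv2.resize(im[:,200:450],None,fx=1.5,fy=1.5,interpolation=2))
x=[cv2.imread("pics/p1s.png")[150:300,250:430],cv2.imread("pics/p1d.png")[120:280,210:340]]
cv2.imwrite("pics/p1b.png",np.hstack([cv2.resize(x[0],(480,400),interpolation=2),cv2.resize(x[1],(320,400),interpolation=2)]))
```

```text
down 17.41 along 0.118 lat 0.0006 z 0.0417 w 0.0851 F -0.2 -0.0 0.2
grasp 18.07 along 0.118 lat -0.0 z 0.0411 w 0.0132 F -0.4 -1.4 2.1
30 18.82 along 0.1475 lat -0.0001 z 0.041 w 0.0135 F -5.9 -1.5 1.0
60 19.57 along 0.177 lat -0.0002 z 0.0408 w 0.013 F -8.6 -0.7 0.4
84 20.62 along 0.2004 lat -0.0002 z 0.0408 w 0.0132 F -9.6 -0.8 0.1
```

View pics/p1z.png

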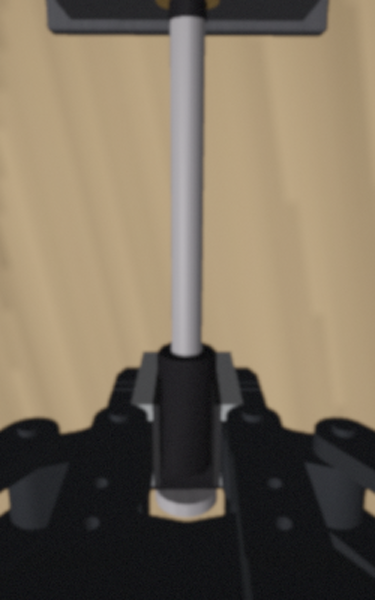

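View pics/p1b.png

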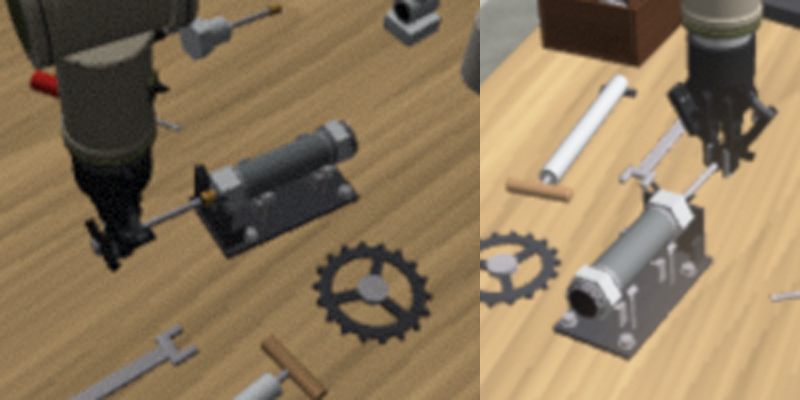

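Run:
```python
from h import *
s=np.array([.6137,.084]);a=-1.763;d=np.array([np.cos(a),np.sin(a)]);n=np.array([-d[1],d[0]])
def along(c,v,z): return ((px2z(c,324,v,z)[:2]-s)@d).round(4)
c=saved("wrist","p1"); print("ring outer",along(c,16/1.5,.064),"hub start",along(c,355/1.5,.066),"bush?",along(c,9/1.5,.067),along(c,3,.067))
p=s+.118*d
ctrl.move_linear([*(p+.0905*d),.041],velocity=.03); ctrl.pause(.3)
o=ctrl.get_obs();e=o["tool_pos"][:2]-s;print(o["time"],e@d,o["wrist_force"][:2]@d,o["width"])
c,im=snap("wrist","p2"); _,im2=snap("scene","p2s")
print("hub start",along(c,355/1.5,.066))
cv2.imwrite("pics/p2z.png",np.hstack([cv2.resize(im[:100,290:360],(420,600),interpolation=2),cv2.resize(im2[180:280,270:330],(360,600),interpolation=2)]))
```

```text
ring outer 0.105 hub start 0.1832 bush? 0.1044 0.1035
21.4417 0.20673955210479808 -10.629937793307557 0.013079171299778338
hub start 0.1896
```

View pics/p2z.png

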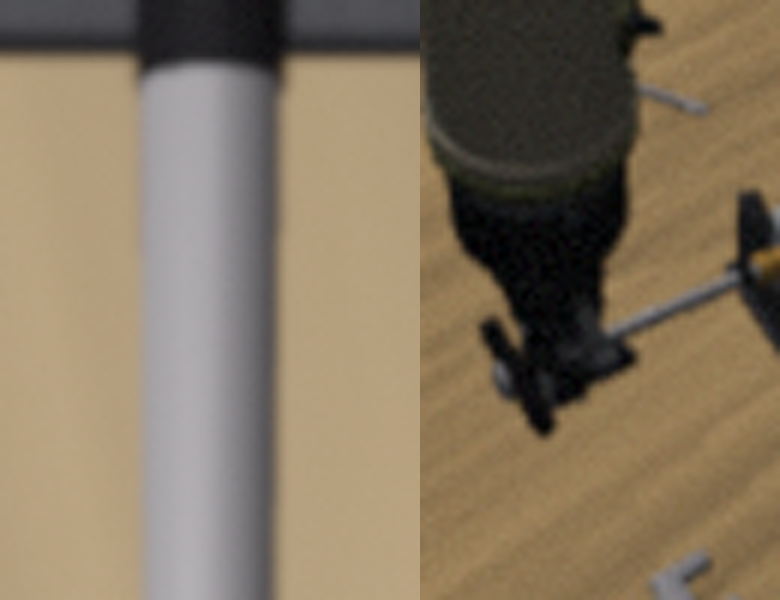

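Run:
```python
from h import *
c2,im2=snap("side","p3d"); c1,im1=snap("scene","p3s")
s=np.array([.6137,.084]);a=-1.763;d=np.array([np.cos(a),np.sin(a)])
f=lambda t:[*(s+t*d),.06]
for c,nm in((c1,"scene"),(c2,"side")):
    print(nm,[(t,proj(c,f(t)).round(1).tolist()) for t in(.087,.101,.106,.112,.19)])
print([ctrl.get_obs()["wrist_force"][:2]@d for i in range(3)], ctrl.get_obs()["time"])
cv2.imwrite("pics/p3z.png",np.hstack([cv2.resize(im1[205:255,300:360],(420,350),interpolation=2),cv2.resize(im2[165:215,260:310],(350,350),interpolation=2)]))
```

```text
scene [(0.087, [330.1, 223.0]), (0.101, [325.8, 224.8]), (0.106, [324.2, 225.5]), (0.112, [322.3, 226.3]), (0.19, [297.6, 237.2])]
side [(0.087, [287.7, 203.5]), (0.101, [290.3, 200.8]), (0.106, [291.3, 199.8]), (0.112, [292.4, 198.7]), (0.19, [305.9, 184.6])]
[np.float64(-10.178341653653685), np.float64(-10.178341653653685), np.float64(-10.178341653653685)] 21.6417
```

View pics/p3z.png

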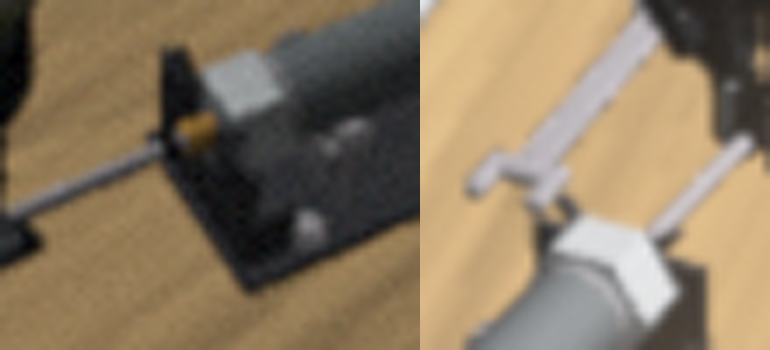

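Run:
```python
from h import *
ctrl.hand_in(); o=ctrl.get_obs(); print(o["time"],o["tool_pos"],o["wrist_force"],o["width"])
```

```text
the job is handed in; nothing more can be done
the job is handed in; nothing more can be done
```

The grease gun lies in the grey cradle with its T handle out through the slotted plate. The arm is holding the plunger drawn out about 80 mm, and I handed the job in at about 21.6 s of the 48 s allowed.

- **Laying the gun down:** I gripped the barrel at mid-length and lowered it into the V until the wrist force showed contact. I then let go; pictures after the release show it seated, with the brass bush in the slot and the gun about 3 mm short of its nominal spot.
- **Pulling the plunger:** I pinched the hub with 100 N and pulled straight out 88.7 mm. About 9 mm of that was the gun sliding until the cap met the plate.
- **Last checks:**
  - Hub travel puts the plunger at about 79.7 mm.
  - The pull of 10.2 to 10.6 N matches 77 to 83 mm on the spring.
  - In the scene picture the ring's outer end is about 11 mm past the bush, which also gives about 80 mm.

The bush was outside the wrist picture at the end. That the ring is fully clear therefore rests on the coarser scene view and the force.

I did not touch any of the other things on the bench or the purple and green look-alikes. I did not measure their positions again at the end. No check failed.

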